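# Feed a pipe stub from the gravity rack up to the clamped tee

## Robot

A 6-joint arm with a two-finger parallel gripper is mounted at the origin on a cart in front of the work surface, level with it; the furniture and walls round the work are solid. World frame = base frame: x ahead of the robot, y to its left, z up, the work surface at z = 0. Lengths are in m, angles in degrees, forces in N, time in s.
With the tool pointing down it reaches from about 0.3 to 0.75 m from the base axis. Payload 8.5 kg.
Tool frame: the origin (TCP) lies midway between the tips of the shut fingers; the grasp point (between the pads) lies 19 mm behind it (env.hold_point_z is the distance from the TCP to the grasp point, in m); z points along the fingers, y is the line along which they close (so a half turn about z gives the same grasp; the last joint's range is limited). The gripper opens to 85 mm and grips with 20 to 120 N. Pads are 22 mm wide; open, the fingers measure 114 mm over their backs; the gripper's body (76 mm by 85 mm) begins 54 mm behind the grasp point. The pads swing forward as they close: fully open they stand 13 mm farther back than shut.
Start: joints at [-80.804, 21.807, 74.336, -0, 83.858, -12.336], TCP at [0.202, -0.512, 0.231] pointing down, gripper open.
Joint ranges: [-178.18, 178.18], [-50.72, 133.34], [12.68, 142.11], [-81.47, 261.47], [9.98, 163.14], [-165.26, 165.26]. Speed limits (degrees/s): [136.94, 136.94, 180, 180, 180, 180].

## Interface

Orientations are given as a 3x3 rotation matrix whose columns are the frame's x, y, z axes.
In Python, from rig import observe, get_image, camera_info, env gives the robot as it stands.
- The arm moves only by the tool drive_tool, never from a script. Its arguments are lists of equal length, an entry for each row: "offset": the shift along the tool's x, y, z in units of 40 mm (1.0 is 40 mm), a list of three; "turn": the turn, a rotation vector about the tool's x, y, z in units of 6 degrees (1.0 is 6 degrees), a list of three; "hand": the opening, from 0 (shut) to 1 (fully open). A call has exactly 10 rows; each row shifts and turns the commanded pose from where the row before left it, along the tool's axes as they then stand; what a row does not reach is not made up. A row lasts 1/8 s, in which the tool goes at most 62.5 mm and 10.7 degrees, less where a joint would pass 70% of its speed; a pose out of reach is approached as far as the arm can. A call is refused whole if a number of a shift passes 1 or a number of a turn 1, either way. A call with a gripper value outside its range is refused whole. The fingers move at their own pace and stop on an object; "newtons" is the grip in N (left out, the last holds). Time passes only in rows, so rows that do not move let the fingers close, or fill a call up. It gives the time, the measured TCP pose, the force, the opening and the grip force at its end, in the units of the state.
- observe(): the state, without advancing time (a new reading comes with each control period).
- get_image(name): name is "side" or "top"; returns the picture (420x560x3 uint8, blue, green, red); there is no depth.
- camera_info(name): a dict with "fx", "fy", "cx", "cy" (pixels), "world_to_cam" (4x4, takes a point from world to camera coordinates). Camera axes: x right, y down, z forward; pixel columns grow to the right and rows downward; lengths in m; the calibration is good to about 2 mm. A picture is of the moment at which its call begins. camera_info takes no time and is no camera call.
- env.close_job(): hands the job in; it is judged then, once.
The state is a dict: "time_s": time; "q": joint angles; "qvel": joint speeds; "joint_efforts": joint torques, N m; "position": TCP position; "tool_rot": TCP orientation; "ft_force": force on the tool from outside, world axes, zero at the start; "wrist_torque": the same for the moment, N m; "grip_width": finger opening in m; "gripper_force": force on a finger pad.
Only numpy, scipy, OpenCV 4.12 (cv2) and the standard library are available. Lean on these libraries where they do the work, as an engineer would, in place of code of your own. Each camera call takes 0.05 s, during which the arm holds its last target. There are 200 camera calls.

## Task

Fit up the next joint for tacking: push the lowest pipe stub endwise out of the sloped feed rack and along the angle-iron guide until its end butts square against the pipe tee held under the clamp, without shifting the clamped tee. Then get out of the way so that the next stub rolls down to the stop and the rest of the row closes up behind it; leave the loose parts on the bench where they lie.

Things in the scene. Friction and masses are not known exactly. Their poses are not given: they have to be found in the camera images.
- feed_jig: Fixed steel jig. Origin on the bench top below the stub seat; z up, +y from the rack to the clamped tee, +x up the slope, away from the robot. A 92 mm tray falls at 12 degrees towards -x onto an angle-iron guide that runs along y from -58 to +268 mm. The guide's floor leg continues the tray; its upright leg, 26 mm high, is the stop. Top of guide 64 mm, of rack with stubs 106 mm above the bench.
- seat (a point): Where the centre of a stub lies when against the stop: on the guide's axis, 60 mm above the bench; axes as the jig's. Floor 18 mm below, stop face 18 mm to -x, both straight and stepless on to the tee. The tray's cheeks (43 to 46 mm either side in y) begin 22 mm uphill of this point, so the seat is open at both y ends and above; beyond y = -58 mm there is free air.
- tee_face (a point): Centre of the end face, towards the rack, of the clamped tee (36 mm across its ends, 60 mm long, branch pointing uphill); on the guide's axis, 60 mm above the bench; axes as the jig's. It stands 135 to 190 mm along +y from the seat, differing from start to start.
- tee_clamp (a joint): Position in m of the clamp and its tee along the guide, growing away from the rack (0: face 135 mm from the seat). Locked by friction; slips only if pushed with more than about 60 N. Its T-handled screw stands up to 115 mm above the bench, 30 mm beyond the tee's face.
- stub_1: The lowest stub, against the stop: steel pipe, outer diameter 36 mm, length 80 mm, 0.25 to 0.5 kg. Its 23 mm bore counts as closed: push on the end face. Origin at its middle; y is the pipe's axis, x and z turn as it rolls. It slides along the guide under about 2 to 7 N.
- stub_2: The next stub up the slope, same make; origin at its middle, y along its axis. It leans on stub_1 and rolls 36 mm down to the stop by itself once nothing stands in the seat.
- stub_3: The third stub up the slope, same make; origin at its middle, y along its axis.
- stub_4: The topmost stub, same make; origin at its middle, y along its axis.
- waiting_tee: A loose pipe tee 47 x 60 x 28 mm on the bench in the corner behind the guide and beside the rack; origin at the middle of its underside. Bystander.
- big_nut: A loose steel nut 36 x 41 x 19 mm on the bench behind the guide; origin at the middle of its underside. Bystander.
- gas_cup: A loose ceramic gas cup, 23 mm across and 42 mm high, standing on the bench on the robot's side of the jig; origin at the middle of its underside. Bystander.
Things that resemble listed ones, but are neither listed nor needed, are in the scene too. Leave any green, pink or purple look-alike of the stub_1 alone.

How it is judged:
By the outcome, as a careful person would: the job done as asked, in the order asked, and still so for the second after the job is handed in, with the robot touching nothing.
It also fails if it takes over 40 s, if anything falls off the work surface, if the arm or the gripper's body presses on something with over 40 N, if the wrist force passes 120 N, or if a joint passes its speed limit or range.

## Working session

There is one attempt and no reset: what is moved stays moved. The work goes in short steps, Python scripts to look and compute and a tool call to move; the robot and the scene stay as the last step left them, time stands still between calls to the robot, and variables do not carry over. Pictures are saved under pics/ and viewed, at most 10 in all, crops included, and the job is handed in when it is done.

Besides the shell and the picture viewer there is one more tool, called after "Emit:" in YAML: its name, and indented under it one key for each argument. drive_tool: Moves the arm, as the interface text tells. Its arguments: {"type":"object","properties":{"offset":{"type":"array"},"turn":{"type":"array"},"hand":{"type":"array"},"newtons":{"type":"number"}},"required":["offset","turn","hand"]}

```bash
mkdir -p pics; ls; python3 - <<'E'
from rig import observe,get_image,camera_info,env
import cv2,numpy as np
for n in("side","top"):
    cv2.imwrite(f"pics/{n}0.png",get_image(n))
    c=camera_info(n);print(n,c["fx"],c["fy"],c["cx"],c["cy"]);print(np.round(c["world_to_cam"],4).tolist())
s=observe();print(s["position"],np.round(s["tool_rot"],3).tolist(),s["time_s"])
E
```

```text
pics
side 478.2256040957323 478.2256040957323 278.5783190129074 214.0998694040994
[[-0.9789, -0.2032, 0.0221, 0.5268], [-0.1401, 0.5881, -0.7965, 0.1415], [0.1488, -0.7828, -0.6042, 0.8144], [0.0, 0.0, 0.0, 1.0]]
top 499.2361082804324 499.2361082804324 283.9232306205265 208.6484887841344
[[0.0073, -0.9995, 0.0302, -0.0547], [-0.9887, -0.0117, -0.1495, 0.541], [0.1498, -0.0288, -0.9883, 1.0346], [0.0, 0.0, 0.0, 1.0]]
[ 0.20179997 -0.51136583  0.23076612] [[0.93, 0.367, -0.0], [0.367, -0.93, 0.001], [0.0, -0.001, -1.0]] 0.1
```

View pics/side0.png

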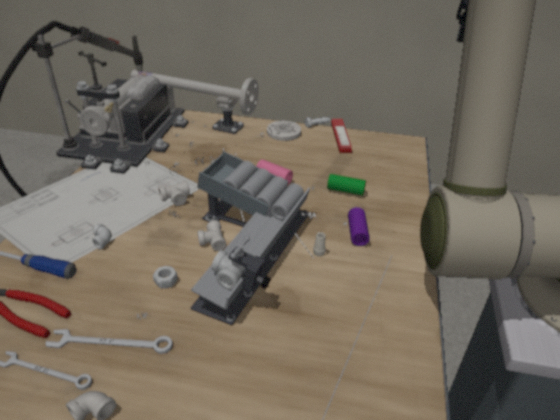

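View pics/top0.png

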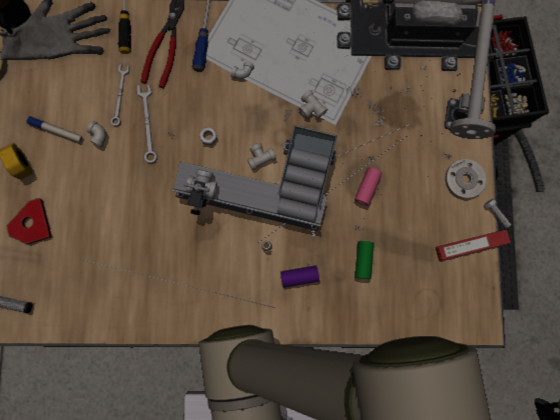

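The top view shows the jig's guide running from about (325,215) at the rack end to (178,180) at the tee end. The rack holds four stubs, and the clamp and tee are at about (203,187). The pink (368,186), green (365,260) and purple (300,276) cylinders lie loose on the bench as look-alikes. The four grey ones in the rack are the stubs, and the one nearest the robot, at about (300,207), is stub_1. I'll enlarge to confirm that and measure.

```bash
python3 - <<'E'
import cv2,numpy as np
a=cv2.imread("pics/top0.png")[115:245,165:345]; b=cv2.imread("pics/side0.png")[145:325,185:325]
a=cv2.resize(a,None,fx=4.4,fy=4.4,interpolation=cv2.INTER_CUBIC)
cv2.imwrite("pics/topc.png",np.clip(a*1.3,0,255))
b=cv2.resize(b,None,fx=3.3,fy=3.3,interpolation=cv2.INTER_CUBIC)
cv2.imwrite("pics/sidec.png",np.clip(b*1.3,0,255))
E
```

```text
[ WARN:0@0.076] global loadsave.cpp:1063 imwrite_ Unsupported depth image for selected encoder is fallbacked to CV_8U.
```

View pics/topc.png

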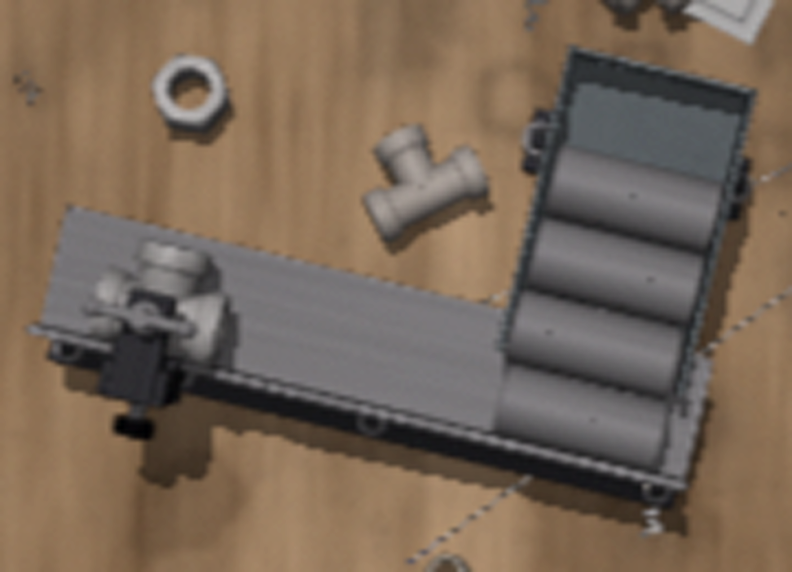

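View pics/sidec.png

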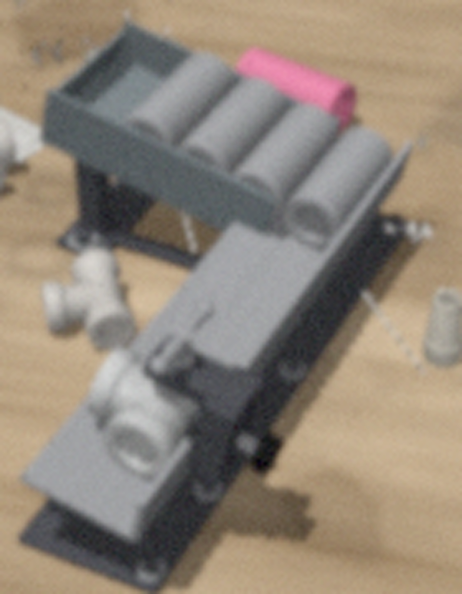

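```bash
cat > h.py <<'E'
import numpy as np,cv2
from rig import observe,get_image,camera_info
from scipy.optimize import least_squares
def proj(n,P):
    c=camera_info(n);p=np.c_[P,np.ones(len(P))]@np.array(c["world_to_cam"]).T
    return np.c_[c["fx"]*p[:,0]/p[:,2]+c["cx"],c["fy"]*p[:,1]/p[:,2]+c["cy"]]
def back(n,uv,z):
    c=camera_info(n);T=np.array(c["world_to_cam"]);R,t=T[:3,:3],T[:3,3]
    o=-R.T@t;d=R.T@[(uv[0]-c["cx"])/c["fx"],(uv[1]-c["cy"])/c["fy"],1]
    return o+d*(z-o[2])/d[2]
def J2W(p,P):
    c,s=np.cos(p[2]),np.sin(p[2]);P=np.atleast_2d(P)
    return np.c_[p[0]+c*P[:,0]-s*P[:,1],p[1]+s*P[:,0]+c*P[:,1],P[:,2]]
def tc(u,v):return (165+u/4.4,115+v/4.4)
def sc(u,v):return (185+u/3.3,145+v/3.3)
E
python3 - <<'E'
from h import *
JP=np.array([[-.0195,-.058,.064],[-.0195,.268,.064]])
uv=np.array([tc(686,484),tc(30,328)])
w=[back("top",u,.064) for u in uv];print("len",np.linalg.norm(w[0]-w[1]),w)
f=least_squares(lambda p:(proj("top",J2W(p,JP))-uv).ravel(),[.45,0,-.2]);p=f.x
print("jig",p[:2],np.degrees(p[2]),f.fun)
def J(P):
    q=P-np.array([p[0],p[1],0]);c,s=np.cos(p[2]),np.sin(p[2]);return np.round([c*q[0]+s*q[1],-s*q[0]+c*q[1],q[2]],4)
for n,u,z in [("s1L",tc(499,400),.06),("s1R",tc(665,442),.06),("s1mid",tc(582,417),.078),("s4mid",tc(635,198),.1),("teeface",tc(223,343),.06),("teebranch",tc(178,250),.06),("nut",tc(190,93),.019)]:
    print(n,J(back("top",u,z)))
for n,u,z in [("sideA",sc(410,145),.064),("sideB",sc(140,490),.064),("sideS1L",sc(310,215),.06)]:
    print(n,J(back("side",u,z)))
np.save("jig.npy",p)
a=cv2.imread("pics/top0.png");b=cv2.imread("pics/side0.png")
for n,im in(("top",a),("side",b)):
  big=cv2.resize(im,None,fx=4,fy=4,interpolation=cv2.INTER_CUBIC)
  def L(P):
    q=(proj(n,J2W(p,np.array(P)))*4+1.5).astype(int);cv2.polylines(big,[q.reshape(-1,1,2)],False,(0,0,255),1)
  L([[-.018,-.058,.064],[-.018,.268,.064]])
  for y in(-.04,.04):L([[.018*np.cos(t),y,.06+.018*np.sin(t)] for t in np.linspace(0,6.3,30)])
  for y in(.135,.19):L([[.018*np.cos(t),y,.06+.018*np.sin(t)] for t in np.linspace(0,6.3,30)])
  big=big[115*4:245*4,165*4:345*4] if n=="top" else big[175*4:310*4,185*4:325*4]
  cv2.imwrite(f"pics/ov_{n}.png",cv2.convertScaleAbs(big,alpha=1.3))
x=cv2.imread("pics/ov_top.png");y=cv2.imread("pics/ov_side.png");print(x.shape,y.shape)
E
```

```text
len 0.3228515237567245 [array([ 0.50419811, -0.12703405,  0.064     ]), array([0.57599468, 0.1877331 , 0.064     ])]
jig [ 0.53578347 -0.07635969] -12.855864058380611 [ 0.72726396  0.16403458 -0.72139906 -0.19927606]
s1L [-0.0003  0.04    0.06  ]
s1R [-0.0015 -0.0424  0.06  ]
s1mid [-0.0018 -0.0004  0.078 ]
s4mid [ 0.102  -0.0007  0.1   ]
teeface [-0.0044  0.1757  0.06  ]
teebranch [0.0349 0.2082 0.06  ]
nut [0.1232 0.2302 0.019 ]
sideA [-0.0231 -0.0486  0.064 ]
sideB [-0.0161  0.2656  0.064 ]
sideS1L [0.0036 0.0366 0.06  ]
(520, 720, 3) (540, 560, 3)
```

View pics/ov_top.png

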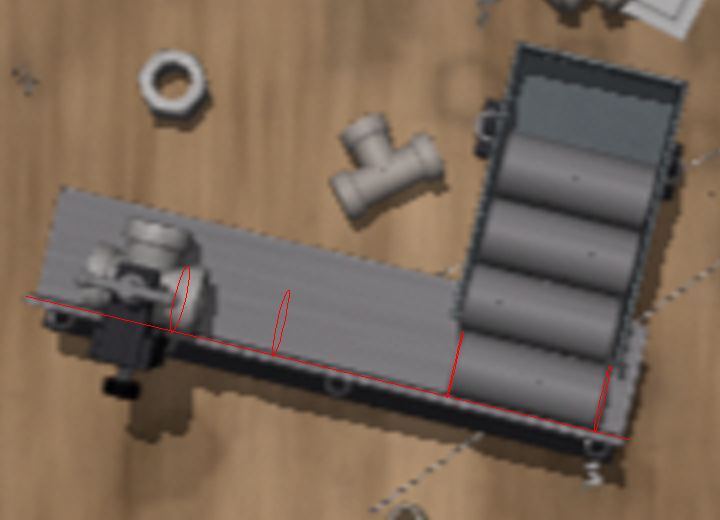

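View pics/ov_side.png

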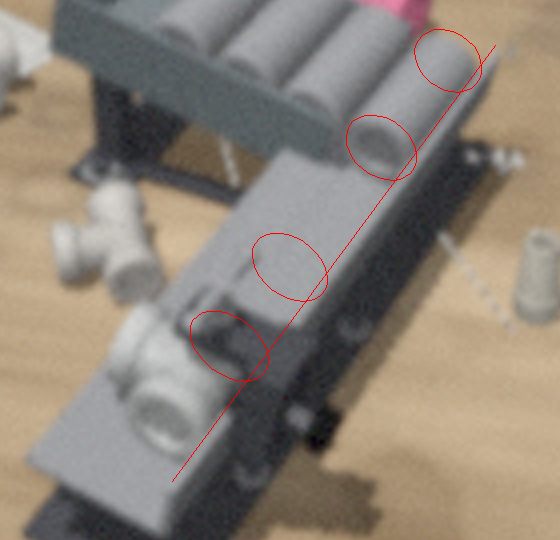

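The overlay fits: stub_1 comes out at the seat, jig (0, 0), within about 2 mm in both views. The stubs measure about 82 mm against 80 mm, and the guide 323 mm against 326 mm. The tee face is at jig y of roughly 0.175. I'll set the tool x along jig x, shut the fingers, and come down behind stub_1.

Emit:
drive_tool:
  offset:
    - [0, 0, 0]
    - [0, 0, 0]
    - [0, 0, 0]
    - [0, 0, 0]
    - [0, 0, 0]
    - [0, 0, 0]
    - [0.5, -1, 0]
    - [0.5, -1, 0]
    - [0.5, -1, 0]
    - [0.5, -1, 0]
  turn:
    - [0, 0, 0.955]
    - [0, 0, 0.955]
    - [0, 0, 0.955]
    - [0, 0, 0.955]
    - [0, 0, 0.955]
    - [0, 0, 0.955]
    - [0, 0, 0]
    - [0, 0, 0]
    - [0, 0, 0]
    - [0, 0, 0]
  hand: [0, 0, 0, 0, 0, 0, 0, 0, 0, 0]

```text
time_s: 1.35
position: [0.3161, -0.3721, 0.2311]
tool_rot: [[0.975, -0.223, -0.0], [-0.223, -0.975, 0.001], [-0.0, -0.001, -1.0]]
ft_force: [-0.2, -0.4, -0.3]
grip_width: 0.0004
gripper_force: 0.0
```

Emit:
drive_tool:
  offset:
    - [0.5, -1, 0]
    - [0.5, -1, 0]
    - [0.5, -1, 0]
    - [0.5, -1, 0]
    - [0.5, -1, 0]
    - [0.5, -1, 0]
    - [0.2, -0.5, 0]
    - [0, 0, 0]
    - [0, 0, 0]
    - [0, 0, 0]
  turn:
    - [0, 0, 0]
    - [0, 0, 0]
    - [0, 0, 0]
    - [0, 0, 0]
    - [0, 0, 0]
    - [0, 0, 0]
    - [0, 0, 0]
    - [0, 0, 0]
    - [0, 0, 0]
    - [0, 0, 0]
  hand: [0, 0, 0, 0, 0, 0, 0, 0, 0, 0]

```text
time_s: 2.6
position: [0.4976, -0.1491, 0.2313]
tool_rot: [[0.975, -0.224, -0.0], [-0.224, -0.975, -0.0], [-0.0, 0.0, -1.0]]
ft_force: [0.6, 0.4, 0.2]
grip_width: -0.0003
gripper_force: 0.0
```

```bash
cat >> h.py <<'E'
def st():
    s=observe();p=np.load("jig.npy");q=np.array(s["position"])-[p[0],p[1],0];c,n=np.cos(p[2]),np.sin(p[2])
    R=np.array(s["tool_rot"]);Jx=np.array([c,n,0])
    print("t",s["time_s"],"jig",np.round([c*q[0]+n*q[1],-n*q[0]+c*q[1],q[2]],4),"yaw err",np.degrees(np.arctan2(R[1,0],R[0,0])-p[2]).round(2),"z",R[:,2].round(3),"F",np.round(s["ft_force"],1),"w",s["grip_width"])
E
python3 -c "
from h import *
st()"
```

```text
t 2.6 jig [-0.021  -0.0794  0.2313] yaw err -0.06 z [-0. -0. -1.] F [0.6 0.4 0.2] w -0.0002652590629747437
```

Emit:
drive_tool:
  offset:
    - [0.25, -0.14, 0]
    - [0.25, -0.14, 0]
    - [0, 0, 0.8]
    - [0, 0, 0.8]
    - [0, 0, 0.8]
    - [0, 0, 0.8]
    - [0, 0, 0.5]
    - [0, 0, 0.2]
    - [0, 0, 0]
    - [0, 0, 0]
  turn:
    - [0, 0, 0]
    - [0, 0, 0]
    - [0, 0, 0]
    - [0, 0, 0]
    - [0, 0, 0]
    - [0, 0, 0]
    - [0, 0, 0]
    - [0, 0, 0]
    - [0, 0, 0]
    - [0, 0, 0]
  hand: [0, 0, 0, 0, 0, 0, 0, 0, 0, 0]

```text
time_s: 3.85
position: [0.5206, -0.1421, 0.0762]
tool_rot: [[0.975, -0.222, 0.002], [-0.222, -0.975, -0.001], [0.002, 0.0, -1.0]]
ft_force: [0.3, 0.5, 0.7]
grip_width: -0.0001
gripper_force: 0.0
```

```bash
python3 -c "
from h import *
st()
a=get_image('top')[140:245,190:350];b=get_image('side')[150:300,190:340]
a=cv2.resize(a,(800,525),interpolation=cv2.INTER_CUBIC)[:,260:];b=cv2.resize(b,(525,525),interpolation=cv2.INTER_CUBIC)
im=np.hstack([a,b]);im=cv2.resize(im,(800,int(im.shape[0]*800/im.shape[1])))
cv2.imwrite('pics/c1.png',cv2.convertScaleAbs(im,alpha=1.4))"
```

```text
t 3.85 jig [-0.0002 -0.0674  0.0762] yaw err 0.01 z [ 0.002 -0.001 -1.   ] F [0.3 0.5 0.7] w -9.194331829740032e-05
```

View pics/c1.png

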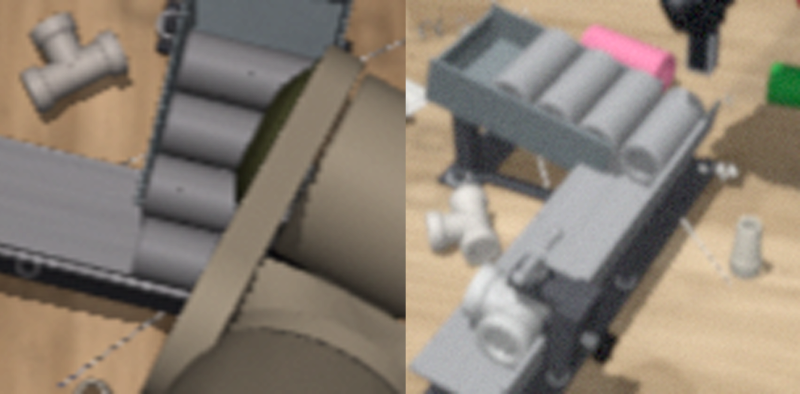

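The side view shows the shut fingertips at about (703,68) in the crop, in line with stub_1's axis and behind its rear end near (690,95). I'll check that against the projected TCP.

```bash
python3 -c "
from h import *
k=525/150*800/1065
p=np.load('jig.npy')
P=[[x,-.0674+y,.0762] for x in(-.011,.011) for y in(-.0145,.0145)]+[[0,-.0674,.0762],[0,.04,.06],[0,-.04,.078]]
q=proj('side',J2W(p,P));print(((q-[190,150])*k+[405.6,0]).round())
b=get_image('side')[158:185,292:316]
print(cv2.cvtColor(b,cv2.COLOR_BGR2GRAY)[::2])
"
```

```text
[[721.  63.]
 [707.  82.]
 [695.  57.]
 [680.  75.]
 [701.  69.]
 [642. 162.]
 [687.  85.]]
[[ 22  23  11  24  18  14  14  14  14  19  13  25  21  19  16  16  24  35
   58  90 115 123 131 130]
 [ 47  25  22  28  18  20  26  26  22  10  17  16  15  10  20  21  42  72
  103 121 125 130 131 127]
 [ 94  82  75  72  58  38  25  23  19   4  19  19  23  30  38  35  54  89
  118 126 132 131 133 132]
 [119 117 115 113 101  74  41  20  16  14  23  22  29  53  69  68  67  92
  115 126 126 125 127 128]
 [126 122 126 119 105  79  40  18  22  24  24  23  37  65  75  71  70  89
  111 120 122 124 122 123]
 [129 128 125 126 111  78  44  27  28  25  19  29  42  70  76  74  74  97
  116 125 127 124 124 123]
 [115 125 128 125 107  75  46  26  24  23  16  26  49  71  77  69  79 106
  123 126 130 130 129 130]
 [ 94 110 119 121 105  76  41  15  21  20  10  21  47  72  78  72  84 109
  127 127 131 128 130 129]
 [ 88 111 117 118 101  72  42  29   9  22  23  27  50  73  77  71  87 112
  125 126 125 125 127 127]
 [ 98 117 124 126 121 104  86  72  64  58  48  49  61  77  92  98 110 123
  126 126 126 124 125 121]
 [107 125 128 129 131 127 126 117 114 109 106 103 100 103 114 124 126 128
  130 132 131 131 127 128]
 [ 92 105 119 127 132 135 129 130 129 128 131 127 128 126 129 129 128 129
  128 129 127 127 125 122]
 [ 89  94 112 123 130 132 129 130 130 131 131 127 125 126 125 128 123 127
  128 126 124 124 122 121]
 [117 119 128 131 127 119 118 123 127 131 131 130 131 128 129 130 129 129
  129 125 121 122 120 117]]
```

Emit:
drive_tool:
  offset:
    - [0, 0, 0.3]
    - [0, 0, 0.3]
    - [0, 0, 0]
    - [0, -0.15, 0]
    - [0, -0.1, 0]
    - [0, -0.05, 0]
    - [0, -0.05, 0]
    - [0, 0, 0]
    - [0, 0, 0]
    - [0, 0, 0]
  turn:
    - [0, 0, 0]
    - [0, 0, 0]
    - [0, 0, 0]
    - [0, 0, 0]
    - [0, 0, 0]
    - [0, 0, 0]
    - [0, 0, 0]
    - [0, 0, 0]
    - [0, 0, 0]
    - [0, 0, 0]
  hand: [0, 0, 0, 0, 0, 0, 0, 0, 0, 0]

```text
time_s: 5.25
position: [0.5231, -0.1283, 0.0513]
tool_rot: [[0.975, -0.222, -0.0], [-0.222, -0.975, -0.0], [-0.0, 0.0, -1.0]]
ft_force: [-0.5, 0.1, 0.1]
grip_width: 0.0
gripper_force: 0.0
```

```bash
python3 -c "
from h import *
st()"
```

```text
t 5.25 jig [-0.0008 -0.0535  0.0513] yaw err 0.0 z [-0. -0. -1.] F [-0.5  0.1  0.1] w 4.626196932975882e-06
```

Emit:
drive_tool:
  offset:
    - [0, -0.1, 0]
    - [0, -0.3, 0]
    - [0, -0.6, 0]
    - [0, -0.9, 0]
    - [0, -0.6, 0]
    - [0, -0.3, 0]
    - [0, -0.1, 0]
    - [0, 0, 0]
    - [0, 0, 0]
    - [0, 0, 0]
  turn:
    - [0, 0, 0]
    - [0, 0, 0]
    - [0, 0, 0]
    - [0, 0, 0]
    - [0, 0, 0]
    - [0, 0, 0]
    - [0, 0, 0]
    - [0, 0, 0]
    - [0, 0, 0]
    - [0, 0, 0]
  hand: [0, 0, 0, 0, 0, 0, 0, 0, 0, 0]

```text
time_s: 6.5
position: [0.5489, -0.0154, 0.0513]
tool_rot: [[0.975, -0.223, -0.0], [-0.223, -0.975, 0.0], [-0.0, -0.0, -1.0]]
ft_force: [0.3, -0.4, 0.3]
grip_width: 0.0004
gripper_force: 0.0
```

```bash
python3 -c "
from h import *
st()
A=get_image('top');B=get_image('side');cv2.imwrite('pics/rawt.png',A);cv2.imwrite('pics/raws.png',B)
a=A[140:245,165:345];b=B[160:300,190:330]
a=cv2.resize(a,(800,467),interpolation=cv2.INTER_CUBIC)[:,:400];b=cv2.resize(b,(467,467),interpolation=cv2.INTER_CUBIC)[:,:400]
cv2.imwrite('pics/c2.png',cv2.convertScaleAbs(np.hstack([a,b]),alpha=1.4))"
```

```text
t 6.5 jig [-0.0008  0.0623  0.0513] yaw err -0.03 z [-0.  0. -1.] F [ 0.3 -0.4  0.3] w 0.00042625974349958645
```

View pics/c2.png

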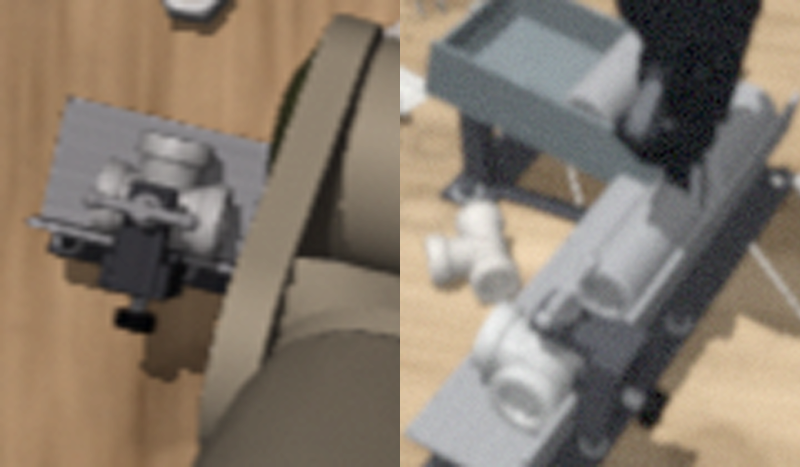

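The side crop shows stub_1 alone on the guide with its front end at about (608,288). Stub_2 is already at the stop behind it and the row has closed up. There is still a gap to the tee, so I'll estimate its size.

```bash
python3 -c "
from h import *
p=np.load('jig.npy')
for z in(.06,):
  w=back('side',(190+208/3.336,160+288/3.336),z);q=w[:2]-p[:2];c,s=np.cos(p[2]),np.sin(p[2]);print(c*q[0]+s*q[1],-s*q[0]+c*q[1])
k=800/180
for y in(.15,.155,.16,.165,.17,.175,.18):
  t=proj('top',J2W(p,[[0,y,.06],[0,y,.078],[-.018,y,.06],[.018,y,.06]]));print(y,((t-[165,140])*k).round().tolist(),((proj('side',J2W(p,[[0,y,.06],[0,y,.078],[.018,y,.06]]))-[190,160])*3.336+[400,0]).round().tolist())
"
```

```text
0.0014252667424861573 0.14967972511387992
0.15 [[280.0, 239.0], [277.0, 232.0], [271.0, 275.0], [289.0, 203.0]] [[610.0, 289.0], [610.0, 262.0], [579.0, 279.0]]
0.155 [[270.0, 237.0], [266.0, 230.0], [260.0, 273.0], [279.0, 201.0]] [[606.0, 295.0], [605.0, 268.0], [574.0, 285.0]]
0.16 [[259.0, 234.0], [256.0, 227.0], [250.0, 270.0], [269.0, 198.0]] [[601.0, 301.0], [601.0, 274.0], [569.0, 291.0]]
0.165 [[249.0, 232.0], [246.0, 225.0], [240.0, 268.0], [259.0, 196.0]] [[597.0, 307.0], [596.0, 280.0], [565.0, 296.0]]
0.17 [[239.0, 229.0], [235.0, 222.0], [230.0, 265.0], [248.0, 193.0]] [[592.0, 313.0], [591.0, 286.0], [560.0, 302.0]]
0.175 [[229.0, 227.0], [225.0, 220.0], [219.0, 263.0], [238.0, 191.0]] [[587.0, 319.0], [587.0, 292.0], [555.0, 308.0]]
0.18 [[219.0, 224.0], [215.0, 217.0], [209.0, 261.0], [228.0, 189.0]] [[583.0, 325.0], [582.0, 298.0], [550.0, 314.0]]
```

Emit:
drive_tool:
  offset:
    - [0, -0.1, 0]
    - [0, -0.1, 0]
    - [0, -0.1, 0]
    - [0, -0.05, 0]
    - [0, -0.02, 0]
    - [0, -0.02, 0]
    - [0, -0.02, 0]
    - [0, 0, 0]
    - [0, 0, 0]
    - [0, 0, 0]
  turn:
    - [0, 0, 0]
    - [0, 0, 0]
    - [0, 0, 0]
    - [0, 0, 0]
    - [0, 0, 0]
    - [0, 0, 0]
    - [0, 0, 0]
    - [0, 0, 0]
    - [0, 0, 0]
    - [0, 0, 0]
  hand: [0, 0, 0, 0, 0, 0, 0, 0, 0, 0]

```text
time_s: 7.85
position: [0.5526, 0.0009, 0.0513]
tool_rot: [[0.975, -0.222, 0.0], [-0.222, -0.975, 0.0], [-0.0, -0.0, -1.0]]
ft_force: [0.6, -2.4, -0.5]
grip_width: -0.0004
gripper_force: 1.0
```

```bash
python3 -c "
from h import *
st()
A=get_image('top');B=get_image('side')
a=A[160:220,180:250];b=B[210:280,210:280]
a=cv2.resize(a,(400,343),interpolation=cv2.INTER_CUBIC);b=cv2.resize(b,(400,400),interpolation=cv2.INTER_CUBIC)[:343]
cv2.imwrite('pics/c3.png',cv2.convertScaleAbs(np.hstack([a,b]),alpha=1.5))"
```

```text
t 7.85 jig [-0.0008  0.079   0.0513] yaw err 0.01 z [ 0.  0. -1.] F [ 0.6 -2.4 -0.5] w -0.0003794527749969017
```

View pics/c3.png

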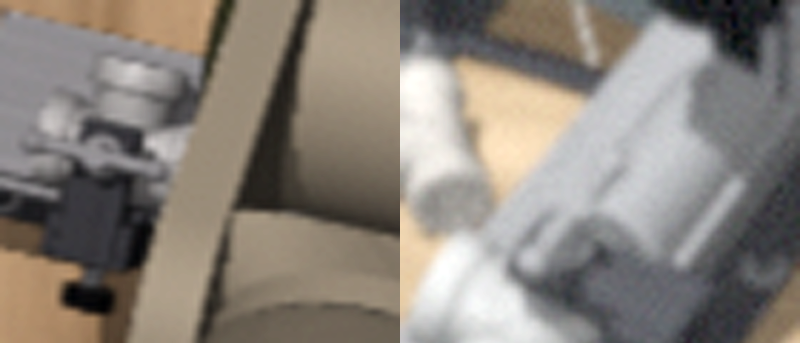

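In the side crop the clamp hides stub_1's front end, at about (590,230). The wrist reads a light 2.4 N push. I'll creep forward from here on force.

Emit:
drive_tool:
  offset:
    - [0, -0.01, 0]
    - [0, -0.01, 0]
    - [0, -0.01, 0]
    - [0, -0.01, 0]
    - [0, -0.01, 0]
    - [0, 0, 0]
    - [0, 0, 0]
    - [0, 0, 0]
    - [0, 0, 0]
    - [0, 0, 0]
  turn:
    - [0, 0, 0]
    - [0, 0, 0]
    - [0, 0, 0]
    - [0, 0, 0]
    - [0, 0, 0]
    - [0, 0, 0]
    - [0, 0, 0]
    - [0, 0, 0]
    - [0, 0, 0]
    - [0, 0, 0]
  hand: [0, 0, 0, 0, 0, 0, 0, 0, 0, 0]

```text
time_s: 9.2
position: [0.553, 0.0028, 0.0513]
tool_rot: [[0.975, -0.222, 0.0], [-0.222, -0.975, 0.0], [-0.0, -0.0, -1.0]]
ft_force: [-1.2, -2.5, -0.5]
grip_width: -0.0001
gripper_force: 1.0
```

Emit:
drive_tool:
  offset:
    - [0, -0.01, 0]
    - [0, -0.01, 0]
    - [0, -0.01, 0]
    - [0, -0.01, 0]
    - [0, -0.01, 0]
    - [0, 0, 0]
    - [0, 0, 0]
    - [0, 0, 0]
    - [0, 0, 0]
    - [0, 0, 0]
  turn:
    - [0, 0, 0]
    - [0, 0, 0]
    - [0, 0, 0]
    - [0, 0, 0]
    - [0, 0, 0]
    - [0, 0, 0]
    - [0, 0, 0]
    - [0, 0, 0]
    - [0, 0, 0]
    - [0, 0, 0]
  hand: [0, 0, 0, 0, 0, 0, 0, 0, 0, 0]

```text
time_s: 10.45
position: [0.5535, 0.0048, 0.0514]
tool_rot: [[0.975, -0.222, 0.0], [-0.222, -0.975, 0.0], [0.0, -0.0, -1.0]]
ft_force: [-0.3, -2.1, -0.3]
grip_width: 0.0001
gripper_force: 1.0
```

Emit:
drive_tool:
  offset:
    - [0, -0.01, 0]
    - [0, -0.01, 0]
    - [0, -0.01, 0]
    - [0, 0, 0]
    - [0, 0, 0]
    - [0, 0, 0]
    - [0, 0, 0]
    - [0, 0, 0]
    - [0, 0, 0]
    - [0, 0, 0]
  turn:
    - [0, 0, 0]
    - [0, 0, 0]
    - [0, 0, 0]
    - [0, 0, 0]
    - [0, 0, 0]
    - [0, 0, 0]
    - [0, 0, 0]
    - [0, 0, 0]
    - [0, 0, 0]
    - [0, 0, 0]
  hand: [0, 0, 0, 0, 0, 0, 0, 0, 0, 0]

```text
time_s: 11.7
position: [0.5537, 0.0059, 0.0513]
tool_rot: [[0.975, -0.222, 0.0], [-0.222, -0.975, 0.0], [0.0, -0.0, -1.0]]
ft_force: [0.3, -1.7, 0.7]
grip_width: -0.0002
gripper_force: 1.1
```

Emit:
drive_tool:
  offset:
    - [0, -0.01, 0]
    - [0, -0.01, 0]
    - [0, -0.01, 0]
    - [0, 0, 0]
    - [0, 0, 0]
    - [0, 0, 0]
    - [0, 0, 0]
    - [0, 0, 0]
    - [0, 0, 0]
    - [0, 0, 0]
  turn:
    - [0, 0, 0]
    - [0, 0, 0]
    - [0, 0, 0]
    - [0, 0, 0]
    - [0, 0, 0]
    - [0, 0, 0]
    - [0, 0, 0]
    - [0, 0, 0]
    - [0, 0, 0]
    - [0, 0, 0]
  hand: [0, 0, 0, 0, 0, 0, 0, 0, 0, 0]

```text
time_s: 12.95
position: [0.554, 0.0071, 0.0513]
tool_rot: [[0.975, -0.222, 0.0], [-0.222, -0.975, 0.0], [-0.0, -0.0, -1.0]]
ft_force: [-0.8, -2.1, 0.7]
grip_width: 0.0003
gripper_force: 1.1
```

Emit:
drive_tool:
  offset:
    - [0, -0.01, 0]
    - [0, -0.01, 0]
    - [0, -0.01, 0]
    - [0, 0, 0]
    - [0, 0, 0]
    - [0, 0, 0]
    - [0, 0, 0]
    - [0, 0, 0]
    - [0, 0, 0]
    - [0, 0, 0]
  turn:
    - [0, 0, 0]
    - [0, 0, 0]
    - [0, 0, 0]
    - [0, 0, 0]
    - [0, 0, 0]
    - [0, 0, 0]
    - [0, 0, 0]
    - [0, 0, 0]
    - [0, 0, 0]
    - [0, 0, 0]
  hand: [0, 0, 0, 0, 0, 0, 0, 0, 0, 0]

```text
time_s: 14.2
position: [0.5543, 0.0083, 0.0513]
tool_rot: [[0.975, -0.222, -0.0], [-0.222, -0.975, 0.0], [-0.0, -0.0, -1.0]]
ft_force: [-0.4, -2.6, -0.4]
grip_width: 0.0
gripper_force: 1.1
```

Emit:
drive_tool:
  offset:
    - [0, -0.01, 0]
    - [0, -0.01, 0]
    - [0, -0.01, 0]
    - [0, 0, 0]
    - [0, 0, 0]
    - [0, 0, 0]
    - [0, 0, 0]
    - [0, 0, 0]
    - [0, 0, 0]
    - [0, 0, 0]
  turn:
    - [0, 0, 0]
    - [0, 0, 0]
    - [0, 0, 0]
    - [0, 0, 0]
    - [0, 0, 0]
    - [0, 0, 0]
    - [0, 0, 0]
    - [0, 0, 0]
    - [0, 0, 0]
    - [0, 0, 0]
  hand: [0, 0, 0, 0, 0, 0, 0, 0, 0, 0]

```text
time_s: 15.45
position: [0.5544, 0.0089, 0.0513]
tool_rot: [[0.975, -0.222, -0.0], [-0.222, -0.975, -0.001], [-0.0, 0.001, -1.0]]
ft_force: [-0.6, -6.0, 0.0]
grip_width: 0.0001
gripper_force: 3.1
```

Emit:
drive_tool:
  offset:
    - [0, -0.01, 0]
    - [0, -0.01, 0]
    - [0, -0.01, 0]
    - [0, 0, 0]
    - [0, 0, 0]
    - [0, 0, 0]
    - [0, 0, 0]
    - [0, 0, 0]
    - [0, 0, 0]
    - [0, 0, 0]
  turn:
    - [0, 0, 0]
    - [0, 0, 0]
    - [0, 0, 0]
    - [0, 0, 0]
    - [0, 0, 0]
    - [0, 0, 0]
    - [0, 0, 0]
    - [0, 0, 0]
    - [0, 0, 0]
    - [0, 0, 0]
  hand: [0, 0, 0, 0, 0, 0, 0, 0, 0, 0]

```text
time_s: 16.7
position: [0.5544, 0.009, 0.0513]
tool_rot: [[0.975, -0.222, -0.001], [-0.222, -0.975, -0.003], [-0.001, 0.003, -1.0]]
ft_force: [-4.0, -12.7, 1.3]
grip_width: -0.0001
gripper_force: 6.3
```

At 12.7 N the tool no longer advances, so stub_1 is butted, well under the 60 N slip limit. I'll back off, lift and clear the view.

Emit:
drive_tool:
  offset:
    - [0, 0.1, 0]
    - [0, 0.15, 0]
    - [0, 0, 0]
    - [0, 0, -0.4]
    - [0, 0, -0.8]
    - [0, 0, -0.9]
    - [0, 0, -0.9]
    - [0, 0, -0.9]
    - [-0.5, 0.3, -0.4]
    - [-0.8, 0.6, 0]
  turn:
    - [0, 0, 0]
    - [0, 0, 0]
    - [0, 0, 0]
    - [0, 0, 0]
    - [0, 0, 0]
    - [0, 0, 0]
    - [0, 0, 0]
    - [0, 0, 0]
    - [0, 0, 0]
    - [0, 0, 0]
  hand: [0, 0, 0, 0, 0, 0, 0, 0, 0, 0]

```text
time_s: 17.95
position: [0.494, -0.0226, 0.2244]
tool_rot: [[0.975, -0.221, 0.003], [-0.221, -0.975, -0.0], [0.003, -0.0, -1.0]]
ft_force: [0.2, -0.7, 0.2]
grip_width: -0.0001
gripper_force: 0.0
```

Emit:
drive_tool:
  offset:
    - [-0.6, 0.9, 0]
    - [-0.6, 0.9, 0]
    - [-0.6, 0.9, 0]
    - [-0.6, 0.9, 0]
    - [-0.6, 0.9, 0]
    - [-0.6, 0.9, 0]
    - [-0.3, 0.5, 0]
    - [0, 0, 0]
    - [0, 0, 0]
    - [0, 0, 0]
  turn:
    - [0, 0, 0]
    - [0, 0, 0]
    - [0, 0, 0]
    - [0, 0, 0]
    - [0, 0, 0]
    - [0, 0, 0]
    - [0, 0, 0]
    - [0, 0, 0]
    - [0, 0, 0]
    - [0, 0, 0]
  hand: [0, 0, 0, 0, 0, 0, 0, 0, 0, 0]

```text
time_s: 19.2
position: [0.2898, -0.2175, 0.2233]
tool_rot: [[0.975, -0.221, 0.0], [-0.221, -0.975, 0.0], [0.0, -0.0, -1.0]]
ft_force: [-0.4, -0.2, 1.1]
grip_width: -0.0001
gripper_force: 0.0
```

```bash
python3 -c "
from h import *
st()
A=get_image('top');B=get_image('side')
a=A[115:245,165:345];b=B[155:315,190:330]
a=cv2.resize(a,(450,325),interpolation=cv2.INTER_CUBIC);b=cv2.resize(b,(350,400),interpolation=cv2.INTER_CUBIC)
o=cv2.resize(cv2.imread('pics/top0.png')[150:230,165:295],(450,277),interpolation=cv2.INTER_CUBIC);n=cv2.resize(A[150:230,165:295],(450,277),interpolation=cv2.INTER_CUBIC)
L=np.vstack([o,n]);b=np.vstack([b,np.zeros((154,350,3),np.uint8)]);b[400:]=cv2.resize(A[115:245,255:345],(0,0),fx=2,fy=2)[:154,:350] if 0 else 0
r=cv2.resize(A[115:240,250:345],(117,154));b[400:,:117]=r
cv2.imwrite('pics/fin.png',cv2.convertScaleAbs(np.hstack([L,b]),alpha=1.4))"
```

```text
t 19.2 jig [-0.2084 -0.1923  0.2233] yaw err 0.09 z [ 0.  0. -1.] F [-0.4 -0.2  1.1] w -0.0001474717275397985
```

View pics/fin.png

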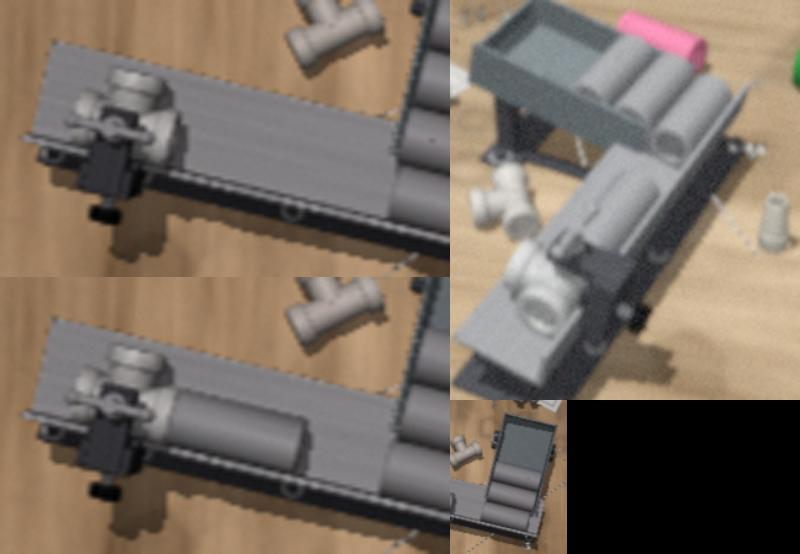

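The final view shows stub_1 flush against the tee at about (172,420), with the clamp and tee unmoved from before. Stub_2 lies at the stop and the row has closed up behind it; the waiting tee, nut and gas cup are where they were.

```bash
python3 -c "
from rig import env
print(env.close_job())"
```

```text
the job is handed in; nothing more can be done
None
```

I handed the job in at about 19 s: stub_1 is butted against the clamped tee (about 13 N push, tee not shifted in the images), stub_2 rolled to the stop during the push with the row closed up behind it, and the arm is clear; no verdict came back.

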